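# Turn over the cast covers and reject those without a boss

## Task

Turn both cast covers over and check each hollow underside for the round boss in its middle. Leave a sound cover lying hollow side up on the mat, and lay any cover whose boss is missing flat in the red reject tray, also hollow side up. Leave the other fittings where they are.

Things in the scene. Friction and masses are not known exactly. Their poses are not given: they have to be found in the camera images.
- mat: dark green-grey rubber bench mat, fixed, 320 (x) x 460 (y) x 3 mm; origin at the centre of its underside
- tray: red shallow reject tray, fixed, 260 (x) x 130 (y) x 22 mm outside, walls and floor 5 mm; origin at the centre of its underside. Takes three covers in a row, lengthwise along its x
- tray_in (a point): centre of the reject tray's inner floor (inside 250 x 120 mm, walls 17 mm above this floor), axes as the tray's
- cover_a: grey cast cover, 72 (x) x 50 (y) x 24 mm thick, about 0.27 kg, starting face up on the mat with its lug end (-x) roughly towards the robot. Origin: centre of its underside as it lies then, z up (down once turned over), x lengthwise. The underside has a 7 mm wide rim round a hollow 58 x 36 mm, 11 mm deep. Neither, one or both covers may be faulty, drawn afresh: name and weight tell nothing
- cover_a_lugs (a point): midpoint between the cover's two lugs, at x = -26, y = 0, z = 14 mm in the cover's frame. A round lug 12 mm in diameter stands 4 mm out of each long side (58 mm over both, flat ends): pinched lightly by its lugs (along y) the cover swings about them
- cover_a_hollow (a point): centre of the hollow's floor, 11 mm from the rim plane (z = 11 mm in the cover's frame). On a sound cover a bright round boss, 18 mm in diameter, stands 8 to 9 mm tall here (ending 2 to 3 mm below the rim); on a faulty one the dark floor is bare, flat within 1.5 mm
- cover_b: grey cast cover, 72 (x) x 50 (y) x 24 mm thick, about 0.27 kg, starting face up on the mat with its lug end (-x) roughly towards the robot. Origin: centre of its underside as it lies then, z up (down once turned over), x lengthwise. The underside has a 7 mm wide rim round a hollow 58 x 36 mm, 11 mm deep. Neither, one or both covers may be faulty, drawn afresh: name and weight tell nothing
- cover_b_lugs (a point): midpoint between the cover's two lugs, at x = -26, y = 0, z = 14 mm in the cover's frame. A round lug 12 mm in diameter stands 4 mm out of each long side (58 mm over both, flat ends): pinched lightly by its lugs (along y) the cover swings about them
- cover_b_hollow (a point): centre of the hollow's floor, 11 mm from the rim plane (z = 11 mm in the cover's frame). On a sound cover a bright round boss, 18 mm in diameter, stands 8 to 9 mm tall here (ending 2 to 3 mm below the rim); on a faulty one the dark floor is bare, flat within 1.5 mm
- valve_a: small steel ball valve with red end caps and a yellow lever, 36 x 76 mm body, 58 mm tall with the lever, which reaches 83 mm to +y; bystander; origin under its body
- valve_b: small steel ball valve with red end caps and a yellow lever, 36 x 76 mm body, 58 mm tall with the lever, which reaches 83 mm to +y; bystander; origin under its body
- flange_a: steel pipe flange, 90 mm diameter, 27 mm tall with its hub; bystander; origin under its centre
- flange_b: steel pipe flange, 80 mm diameter, 27 mm tall with its hub; bystander; origin under its centre
- spanner: steel wrench lying flat along its own x; bystander
- plug: yellow plastic plug standing on the mat, 28 mm diameter, 22 mm tall; bystander; origin under it
- gauge: brass plug gauge standing on the mat, 24 mm diameter, 30 mm tall; bystander; origin under it

How it is judged (in metres and radians):
At the end, for the whole second after the job is handed in: Every cover is at rest, hollow side up within 10 degrees: each with a boss lies flat on the mat with its centre over the mat, each without a boss lies flat on the reject tray's floor, inside its walls (boss_1 and boss_2 are the only bosses; a cover has a boss when one of them is in it) (angle between each of cover_a, cover_b's own z axis and vertical above 2.97 rad and linear speed of each of cover_a, cover_b below 0.02 m/s and ((distance between any of boss_1_c0, boss_2_c0 and cover_a below 0.03 m and x of cover_a in the frame of mat between -0.16 and 0.16 m and y of cover_a in the frame of mat between -0.23 and 0.23 m and z of cover_a in the frame of mat between 0.021 and 0.033 m) or (distance between each of boss_1_c0, boss_2_c0 and cover_a above 0.03 m and x of cover_a in the frame of tray_in between -0.12 and 0.12 m and y of cover_a in the frame of tray_in between -0.06 and 0.06 m and z of cover_a in the frame of tray_in between 0.018 and 0.032 m)) and ((distance between any of boss_1_c0, boss_2_c0 and cover_b below 0.03 m and x of cover_b in the frame of mat between -0.16 and 0.16 m and y of cover_b in the frame of mat between -0.23 and 0.23 m and z of cover_b in the frame of mat between 0.021 and 0.033 m) or (distance between each of boss_1_c0, boss_2_c0 and cover_b above 0.03 m and x of cover_b in the frame of tray_in between -0.12 and 0.12 m and y of cover_b in the frame of tray_in between -0.06 and 0.06 m and z of cover_b in the frame of tray_in between 0.018 and 0.032 m))); the robot touches nothing.
It fails at once if a bystander (valve, flange, spanner, plug or gauge) is moved more than 30 mm (distance of any of valve_a, valve_b, flange_a, flange_b, spanner, plug, gauge from where it was at the start of the episode above 0.03 m).
It also fails if it takes over 69 s, if anything falls off the work surface, if the arm or the gripper's body presses on something with over 40 N, if the wrist force passes 120 N, or if a joint passes its speed limit or range.

## Robot

A 6-joint arm with a two-finger parallel gripper is mounted at the origin on the work surface. World frame = base frame: x ahead of the robot, y to its left, z up, the work surface at z = 0. Lengths are in m, angles in degrees, forces in N, time in s.
With the tool pointing down it reaches from about 0.35 to 0.875 m from the base axis. Payload 4.2 kg.
Tool frame: the origin (TCP) lies at the very end of the fingers, on their centre line; the grasp point (between the pads) lies 19 mm behind it; z points along the fingers, x is the direction in which the jaws open and shut, and the axes are right-handed (so a half turn about z gives the same grasp; the last joint's range is limited). The gripper opens to 87 mm and grips with 3 to 60 N. Pads are 19 mm wide; open, the fingers measure 117 mm over their backs; the gripper's body (75 mm by 190 mm) begins 51 mm behind the grasp point.
Start: joints at [-57.892, 22.042, 0.453, 0, -68.411, -14.817], TCP at [0.186, -0.597, 0.223] pointing down, gripper open.
Joint ranges: [-179.83, 179.83], [-69.29, 118.12], [-61.27, 80.66], [-181.25, 117.63], [-171.15, -9.14], [-177.46, 177.46]. Speed limits (degrees/s): [159.86, 159.86, 180, 180, 180, 180].

## Interface

Orientations are given as a 3x3 rotation matrix whose columns are the frame's x, y, z axes.
In Python, from station import r gives the robot as it stands.
- The arm moves only by the tool move_arm, never from a script. Its argument "series" is a list that holds one entry, the list of rows, each a list of 7 numbers: the shift along the tool's x, y, z in cm, then the turn, a rotation vector about the tool's x, y, z in degrees, then the opening, from -1 (shut) to 1 (fully open). In form: [[[dx, dy, dz, wx, wy, wz, fingers], ...]]. A call has 1 to 12 rows; each row shifts and turns the commanded pose from where the row before left it, along the tool's axes as they then stand; what a row does not reach is not made up. A row lasts 1/8 s, in which the tool goes at most 62.5 mm and 10.7 degrees, less where a joint would pass 70% of its speed; a pose out of reach is approached as far as the arm can. A call is refused whole if a number of a shift passes 6.25 or a number of a turn 10.7, either way. A call with a gripper value outside its range is refused whole. The fingers move at their own pace and stop on an object; the grip force is fixed at half the most. Time passes only in rows, so rows that do not move let the fingers close. It gives the time, the measured TCP pose, the force and the opening at its end, in the units of the state.
- r.sense(): the state, without advancing time (a new reading comes with each control period).
- r.capture(name): name is "scene" or "side" or "wrist"; returns a dict with "color" (400x640x3 uint8, blue, green, red), "fx", "fy", "cx", "cy" (pixels), "rvec" (rotation vector, rad) and "tvec" (3), from world to camera coordinates, as OpenCV has them; the wrist camera has in their place "tool_from_camera" (4x4, takes a point from camera to tool coordinates, whose origin is the TCP and whose axes are the tool frame's). Camera axes: x right, y down, z forward; pixel columns grow to the right and rows downward; lengths in m; the calibration is good to about 2 mm. A picture is of the moment at which its call begins: read the wrist's pose just before it. There is no depth.
- r.finish_job(): hands the job in, once; it reports no verdict.
The state is a dict: "time_s": time; "joints": joint angles; "joint_velocities": joint speeds; "effort": joint torques, N m; "tcp_pos": TCP position; "ee_rot": TCP orientation; "wrist_force": force on the tool from outside, world axes, zero at the start; "moment": the same for the moment, N m; "gripper_width": opening from 0.0 (shut) to 1.0 (fully open).
Only numpy, scipy, OpenCV 4.12 (cv2) and the standard library are available. Lean on these libraries where they do the work, as an engineer would, in place of code of your own. Each camera call takes 0.05 s, during which the arm holds its last target.

## Working session

There is one attempt and no reset: what is moved stays moved. The work goes in short steps, Python scripts to look and compute and a tool call to move; the robot and the scene stay as the last step left them, time stands still between calls to the robot, and variables do not carry over. Pictures are saved under pics/ and viewed, and the job is handed in when it is done.

Besides the shell and the picture viewer there is one more tool, called after "Emit:" as name([rows], argument=value, ...), one row to a line, values as JSON. move_arm: Moves the arm, as the interface text tells. Its arguments: {"type":"object","properties":{"series":{"type":"array","items":{"type":"array","items":{"type":"array","items":{"type":"number"}}}}},"required":["series"]}

```bash
mkdir -p pics; ls; cat > h.py <<'E'
import numpy as np, cv2
from station import r
def save(n,f):
    c=r.capture(n); cv2.imwrite('pics/'+f,c['color']); return c
def ray(c,u,v):
    R=cv2.Rodrigues(np.array(c['rvec'],float))[0]; t=np.array(c['tvec'],float).ravel()
    d=R.T@np.array([(u-c['cx'])/c['fx'],(v-c['cy'])/c['fy'],1]); o=-R.T@t
    return o,d
def onz(c,u,v,z):
    o,d=ray(c,u,v); return o+d*(z-o[2])/d[2]
def proj(c,P):
    R=cv2.Rodrigues(np.array(c['rvec'],float))[0]; t=np.array(c['tvec'],float).ravel()
    p=R@np.array(P,float)+t; return np.array([c['fx']*p[0]/p[2]+c['cx'],c['fy']*p[1]/p[2]+c['cy']])
E
python3 - <<'E'
from h import *
import pickle
s=r.sense();print(s)
for n in ('scene','side','wrist'):
    c=save(n,n+'0.png'); pickle.dump(c,open(n+'0.pkl','wb')); print(n,{k:v for k,v in c.items() if k!='color'})
E
```

```text
pics
{'time_s': 0.0, 'joints': array([-5.78937816e+01,  2.20933378e+01,  3.82053163e-01, -2.97537254e-02,
       -6.84120377e+01, -1.48162131e+01]), 'joint_velocities': array([-0.03088008, -0.07757699, -0.04703522,  0.03404864,  0.03677031,
        0.00335235]), 'effort': array([-1.70986350e-03, -3.90666211e+01,  1.87406176e+01,  4.21982691e+00,
        1.10756583e-02, -2.08424112e-04]), 'tcp_pos': array([ 0.18560158, -0.59618835,  0.22144601]), 'ee_rot': array([[-2.97024577e-01,  9.54869551e-01, -7.34918934e-04],
       [ 9.54867290e-01,  2.97025475e-01,  2.07980579e-03],
       [ 2.20423286e-03, -8.39966161e-05, -9.99997567e-01]]), 'wrist_force': array([ 0.43147852, -0.62634572, -0.87036533]), 'moment': array([ 0.02030567,  0.02919562, -0.01154085]), 'gripper_width': 1.0015687895848775}
scene {'fx': 368.72727527682747, 'fy': 368.72727527682747, 'cx': 321.8006811068005, 'cy': 202.76203812157115, 'rvec': array([ 0.95639105,  2.65037593, -0.83394315]), 'tvec': array([ 0.49453212, -0.26209294,  1.21429119])}
side {'fx': 447.87572126034814, 'fy': 447.87572126034814, 'cx': 311.63114902169553, 'cy': 200.95968694979567, 'rvec': array([ 0.90958054, -2.38635198,  1.23819416]), 'tvec': array([0.41995008, 0.30701291, 0.70379493])}
wrist {'fx': 297.1661999414726, 'fy': 297.1661999414726, 'cx': 324.45493851947083, 'cy': 203.34073023617864, 'tool_from_camera': array([[ 9.99999466e-01,  1.03201053e-03, -5.71682031e-05,
         5.08116597e-04],
       [-9.86784274e-04,  9.69707266e-01,  2.44267976e-01,
        -6.50798867e-02],
       [ 3.07523544e-04, -2.44267789e-01,  9.69707767e-01,
        -1.61333269e-01],
       [ 0.00000000e+00,  0.00000000e+00,  0.00000000e+00,
         1.00000000e+00]])}
```

View pics/scene0.png

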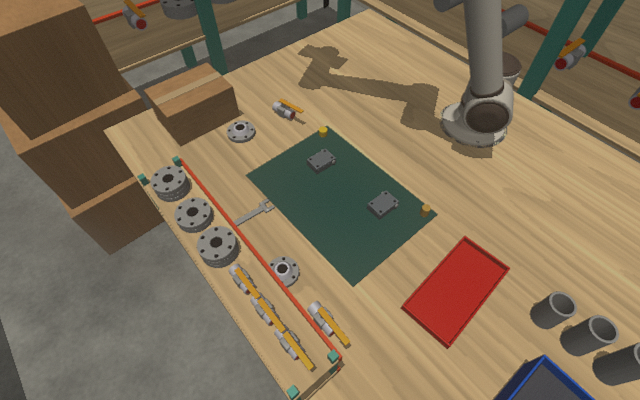

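View pics/side0.png

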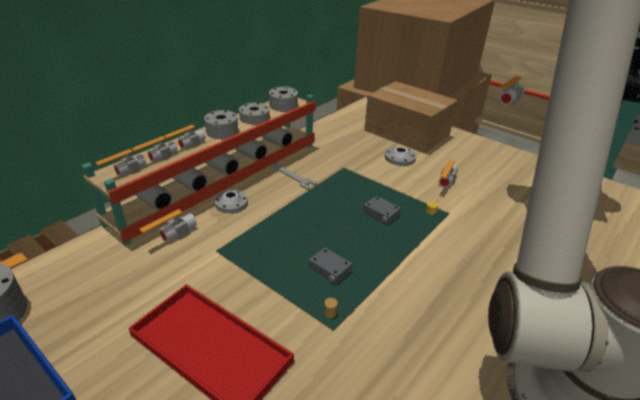

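View pics/wrist0.png

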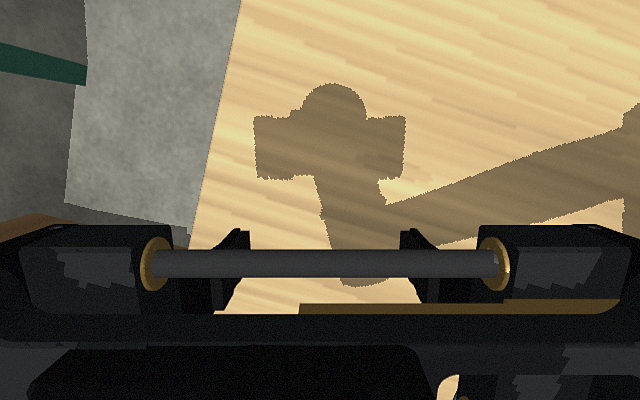

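The scene picture shows the mat (corners near (327,127), (247,175), (353,286), (437,213)), one cover at about (321,160) and one at (383,204), and the tray around (456,292). I'll zoom in for the covers.

```bash
python3 - <<'E'
from h import *
import pickle
c=pickle.load(open('scene0.pkl','rb')); s=pickle.load(open('side0.pkl','rb'))
for p in [(327,127),(247,175),(353,286),(437,213)]: print('mat',onz(c,*p,.003).round(3))
for p in [(464,237),(509,268),(449,347),(402,307)]: print('tray',onz(c,*p,.022).round(3))
for p in [(321,158),(383,203)]: print('cov',onz(c,*p,.027).round(3))
for p in [(323,131),(425,210)]: print('plug,gauge',onz(c,*p,.02).round(3))
a=cv2.resize(c['color'][140:180,290:350],None,fx=6.6,fy=6.6,interpolation=cv2.INTER_CUBIC)
b=cv2.resize(c['color'][184:224,353:413],None,fx=6.6,fy=6.6,interpolation=cv2.INTER_CUBIC)
a2=cv2.resize(s['color'][190:230,350:410],None,fx=6.6,fy=6.6,interpolation=cv2.INTER_CUBIC)
b2=cv2.resize(s['color'][244:284,300:360],None,fx=6.6,fy=6.6,interpolation=cv2.INTER_CUBIC)
cv2.imwrite('pics/z0.png',np.vstack([np.hstack([a,b]),np.hstack([a2,b2])]))
E
```

```text
mat [ 0.381 -0.289  0.003]
mat [ 0.692 -0.286  0.003]
mat [0.684 0.168 0.003]
mat [0.365 0.159 0.003]
tray [0.383 0.257 0.022]
tray [0.368 0.38  0.022]
tray [0.625 0.406 0.022]
tray [0.639 0.281 0.022]
cov [ 0.495 -0.181  0.027]
cov [0.47  0.051 0.027]
plug,gauge [ 0.414 -0.27   0.02 ]
plug,gauge [0.395 0.137 0.02 ]
```

View pics/z0.png

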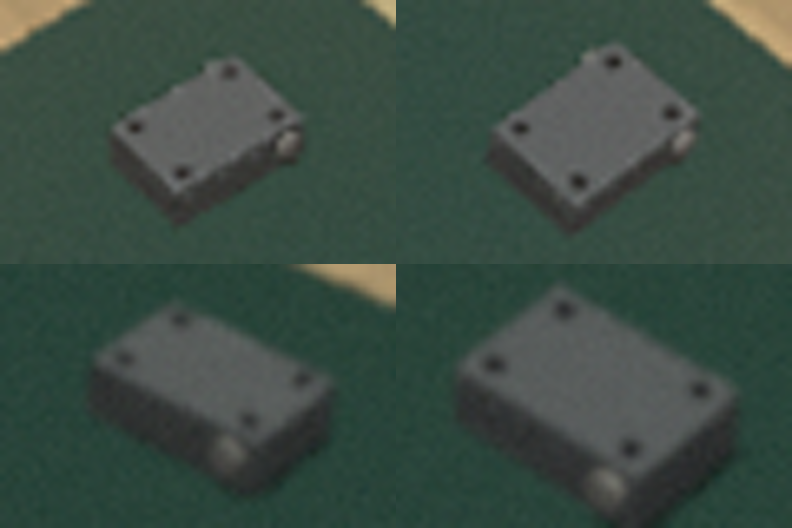

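```bash
python3 - <<'E'
from h import *
import pickle
from scipy.optimize import least_squares
c=pickle.load(open('scene0.pkl','rb')); s=pickle.load(open('side0.pkl','rb'))
for k in (c,s): print('cam',onz(k,320,200,0).round(2),ray(k,320,200)[0].round(2))
k=6.6
# order: far/near to be matched by polygons: list corners (far-?)
A=[[(112,130),(235,60),(303,120),(180,190)],(290,140)]
B=[[(94,132),(220,45),(301,112),(179,203)],(353,184)]
A2=[[(92,360),(178,303),(333,383),(253,444)],(350,190)]
B2=[[(456-396,374-264),(560-396,289-264),(737-396,388-264),(635-396,473-264)],(300,244)]
for n,X,Y in(('A',A,A2),('B',B,B2)):
    W=[onz(c,p[0]/k+X[1][0],p[1]/k+X[1][1],.027) for p in X[0]]
    V=[onz(s,p[0]/k+Y[1][0],p[1]/k+Y[1][1]-(40 if False else 0),.027) for p in Y[0]]
    print(n);print(np.round(W,4));print(np.round(V,4))
    print('mean',np.mean(W,0).round(4),np.mean(V,0).round(4))
E
```

```text
cam [ 0.58 -0.08  0.  ] [0.96 0.39 0.85]
cam [ 0.64 -0.13  0.  ] [0.07 0.58 0.65]
A
[[ 0.5313 -0.2026  0.027 ]
 [ 0.4617 -0.2     0.027 ]
 [ 0.4617 -0.1525  0.027 ]
 [ 0.53   -0.1561  0.027 ]]
[[ 0.4453 -0.0388  0.027 ]
 [ 0.441  -0.0811  0.027 ]
 [ 0.3821 -0.0817  0.027 ]
 [ 0.3853 -0.0405  0.027 ]]
mean [ 0.4962 -0.1778  0.027 ] [ 0.4134 -0.0605  0.027 ]
B
[[0.5046 0.0262 0.027 ]
 [0.4331 0.0278 0.027 ]
 [0.4321 0.0734 0.027 ]
 [0.5024 0.0731 0.027 ]]
[[0.4983 0.0763 0.027 ]
 [0.4997 0.025  0.027 ]
 [0.4311 0.0233 0.027 ]
 [0.4316 0.0725 0.027 ]]
mean [0.4681 0.0501 0.027 ] [0.4651 0.0493 0.027 ]
```

```bash
cat >> h.py <<'E'
from scipy.spatial.transform import Rotation as Ro
import json,os
def Rt(yaw,pitch=0):
    # tool x = cover y at yaw; pitch = rotation about tool x (deg) after
    y=np.radians(yaw); X=np.array([-np.sin(y),np.cos(y),0]);Y=np.array([np.cos(y),np.sin(y),0]);Z=np.array([0,0,-1.])
    return np.c_[X,Y,Z]@Ro.from_euler('x',pitch,degrees=True).as_matrix()
def plan(p1,R1,n,p0=None,R0=None,f=1):
    s=r.sense()
    p0=s['tcp_pos'] if p0 is None else np.array(p0); R0=s['ee_rot'] if R0 is None else R0
    rv=Ro.from_matrix(R0.T@R1).as_rotvec(); P,R=p0,R0; out=[]
    for i in range(1,n+1):
        Q=R0@Ro.from_rotvec(rv*i/n).as_matrix(); q=p0+(np.array(p1)-p0)*i/n
        d=R.T@(q-P)*100; w=np.degrees(Ro.from_matrix(R.T@Q).as_rotvec())
        out.append([round(float(x),2) for x in d]+[round(float(x),1) for x in w]+[f]); P,R=q,Q
    print(json.dumps(out))
def st():
    s=r.sense(); print('t',s['time_s'],'p',s['tcp_pos'].round(4),'F',s['wrist_force'].round(1),'g',round(s['gripper_width'],3)); print(s['ee_rot'].round(3)); return s
E
python3 - <<'E'
from h import *
plan([.470,-.177,.13],Rt(-2.5),12,p0=[.186,-.597,.223])
E
```

```text
[[2.64, 3.3, 0.78, -0.0, -0.0, 1.6, 1], [2.73, 3.22, 0.78, -0.0, -0.0, 1.6, 1], [2.82, 3.14, 0.78, -0.0, -0.0, 1.6, 1], [2.91, 3.06, 0.78, -0.0, -0.0, 1.6, 1], [3.0, 2.97, 0.78, -0.0, -0.0, 1.6, 1], [3.08, 2.89, 0.78, -0.0, -0.0, 1.6, 1], [3.17, 2.8, 0.78, -0.0, -0.0, 1.6, 1], [3.25, 2.71, 0.78, -0.0, -0.0, 1.6, 1], [3.32, 2.61, 0.78, -0.0, -0.0, 1.6, 1], [3.4, 2.51, 0.78, -0.0, -0.0, 1.6, 1], [3.47, 2.42, 0.78, -0.0, -0.0, 1.6, 1], [3.53, 2.31, 0.78, -0.0, -0.0, 1.6, 1]]
```

Emit:
move_arm([
  [[2.64,3.3,0.78,0,0,1.6,1],[2.73,3.22,0.78,0,0,1.6,1],[2.82,3.14,0.78,0,0,1.6,1],[2.91,3.06,0.78,0,0,1.6,1],[3.0,2.97,0.78,0,0,1.6,1],[3.08,2.89,0.78,0,0,1.6,1],[3.17,2.8,0.78,0,0,1.6,1],[3.25,2.71,0.78,0,0,1.6,1],[3.32,2.61,0.78,0,0,1.6,1],[3.4,2.51,0.78,0,0,1.6,1],[3.47,2.42,0.78,0,0,1.6,1],[3.53,2.31,0.78,0,0,1.6,1]],
])

```text
time_s: 1.65
tcp_pos: [0.4683, -0.1741, 0.1286]
ee_rot: [[0.034, 0.999, -0.0], [0.999, -0.034, 0.0], [0.0, -0.0, -1.0]]
wrist_force: [1.4, 0.3, -0.7]
gripper_width: 0.995
```

```bash
cat >> h.py <<'E'
def wray(c,s,u,v):
    T=np.array(c['tool_from_camera']); d=T[:3,:3]@np.array([(u-c['cx'])/c['fx'],(v-c['cy'])/c['fy'],1])
    return s['tcp_pos']+s['ee_rot']@T[:3,3], s['ee_rot']@d
def won(c,s,u,v,z):
    o,d=wray(c,s,u,v); return o+d*(z-o[2])/d[2]
E
python3 - <<'E'
from h import *
import pickle
s=st(); c=save('wrist','w1.png'); pickle.dump((c,s),open('w1.pkl','wb'))
E
```

```text
t 1.65 p [ 0.4683 -0.1741  0.1286] F [ 1.4  0.3 -0.7] g 0.995
[[ 0.034  0.999 -0.   ]
 [ 0.999 -0.034  0.   ]
 [ 0.    -0.    -1.   ]]
```

View pics/w1.png

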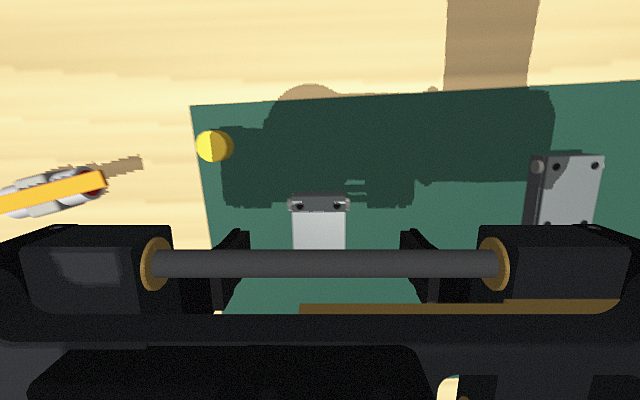

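The wrist view shows cover A's lug end between the fingers: lugs near (292,203) and (347,203), end edge of the top at row ~197.

```bash
python3 - <<'E'
from h import *
import pickle
c,s=pickle.load(open('w1.pkl','rb'))
for p in [(293,212),(347,211),(293,248),(346,248)]: print(won(c,s,*p,.027).round(4))
for p in [(288,204),(350,204)]: print('lug',won(c,s,*p,.017).round(4))
cv2.imwrite('pics/z1.png',cv2.resize(c['color'][170:270,260:380],None,fx=6,fy=6,interpolation=cv2.INTER_CUBIC))
E
```

```text
[ 0.4765 -0.2024  0.027 ]
[ 0.4772 -0.1528  0.027 ]
[ 0.5119 -0.2045  0.027 ]
[ 0.5136 -0.1543  0.027 ]
lug [ 0.4713 -0.2079  0.017 ]
lug [ 0.4732 -0.1492  0.017 ]
```

View pics/z1.png

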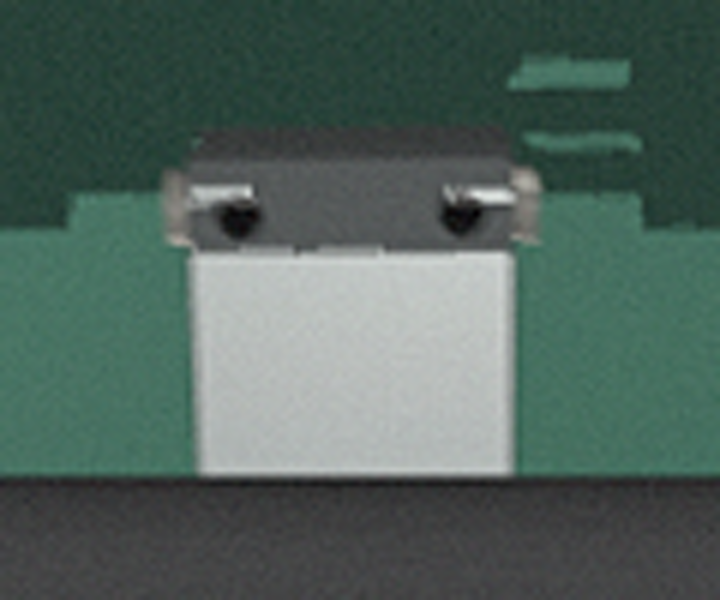

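Emit:
move_arm([
  [[-0.1,0.05,2.0,0,0,0,1],[-0.1,0.05,2.4,0,0,0,1],[-0.1,0.1,2.4,0,0,0,1],[-0.1,0.05,2.4,0,0,0,1],[-0.05,0.05,1.8,0,0,0,0.7],[0,0,0.9,0,0,0,0.5],[0,0,0,0,0,0,0.3],[0,0,0,0,0,0,0.3]],
])

```text
time_s: 2.7
tcp_pos: [0.471, -0.1801, 0.0105]
ee_rot: [[0.033, 0.999, 0.001], [0.999, -0.033, -0.0], [-0.0, 0.001, -1.0]]
wrist_force: [-0.5, -0.4, -0.5]
gripper_width: 0.677
```

```bash
python3 - <<'E'
from h import *
s=st(); c=save('wrist','w2.png')
cv2.imwrite('pics/z2.png',np.hstack([c['color'][:300,160:560],cv2.resize(r.capture('side')['color'][150:250,340:470],(390,300))]))
E
```

```text
t 2.7 p [ 0.471  -0.1801  0.0105] F [-0.5 -0.4 -0.5] g 0.677
[[ 0.033  0.999  0.001]
 [ 0.999 -0.033 -0.   ]
 [-0.     0.001 -1.   ]]
```

View pics/z2.png

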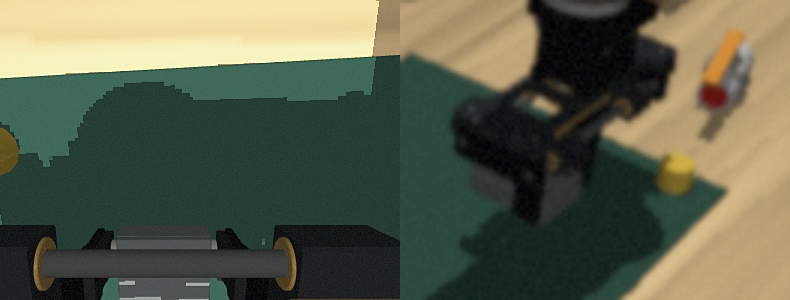

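Emit:
move_arm([
  [[0,0,0.1,0,0,0,0.3],[0,0,0,0,0,0,0.3],[0,0,-0.5,0,0,0,0.3],[0,0,-1.5,0,0,0,0.3],[0,0,-2.0,0,0,0,0.3],[0,0,-2.0,0,0,0,0.3],[0,0,-2.0,0,0,0,0.3],[0,0,0,0,0,0,0.3]],
])

```text
time_s: 3.8
tcp_pos: [0.4718, -0.1801, 0.0908]
ee_rot: [[0.033, 0.999, 0.004], [0.999, -0.033, -0.0], [-0.0, 0.004, -1.0]]
wrist_force: [-0.5, 0.5, -3.6]
gripper_width: 0.654
```

```bash
python3 - <<'E'
from h import *
s=st(); c=save('wrist','w3.png')
cv2.imwrite('pics/z3.png',np.hstack([c['color'][:300,160:560],cv2.resize(r.capture('side')['color'][130:240,320:463],(390,300))]))
E
```

```text
t 3.8 p [ 0.4718 -0.1801  0.0908] F [-0.5  0.5 -3.6] g 0.654
[[ 0.033  0.999  0.004]
 [ 0.999 -0.033 -0.   ]
 [-0.     0.004 -1.   ]]
```

View pics/z3.png

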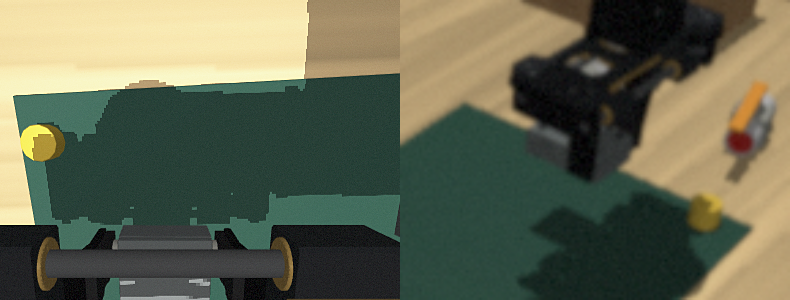

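Emit:
move_arm([
  [[0,0,1.2,0,0,0,0.3],[0,0,1.2,0,0,0,0.3],[0,0,0,0,0,0,0.31],[0,0,0,0,0,0,0.315],[0,0,0,0,0,0,0.315]],
])

```text
time_s: 4.53
tcp_pos: [0.4709, -0.1801, 0.0652]
ee_rot: [[0.033, 0.999, 0.001], [0.999, -0.033, -0.0], [-0.0, 0.001, -1.0]]
wrist_force: [-0.1, 0.8, -3.0]
gripper_width: 0.663
```

```bash
python3 - <<'E'
from h import *
s=st(); print(s['moment']); c=save('wrist','w4.png')
cv2.imwrite('pics/z4.png',np.hstack([c['color'][:300,160:560],cv2.resize(r.capture('side')['color'][130:240,320:463],(390,300))]))
E
```

```text
t 4.525 p [ 0.4709 -0.1801  0.0652] F [-0.1  0.8 -3. ] g 0.663
[[ 0.033  0.999  0.001]
 [ 0.999 -0.033 -0.   ]
 [-0.     0.001 -1.   ]]
[-0.03715433  0.1138008  -0.00458853]
```

View pics/z4.png

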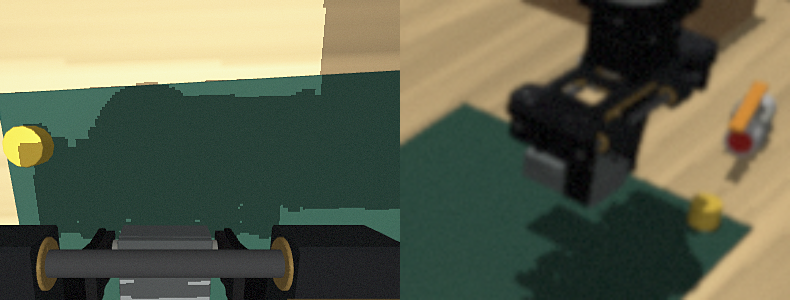

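Emit:
move_arm([
  [[0,0,0,0,0,0,0.32],[0,0,0,0,0,0,0.32]],
])

```text
time_s: 4.88
tcp_pos: [0.4707, -0.18, 0.0651]
ee_rot: [[0.033, 0.999, 0.0], [0.999, -0.033, -0.0], [-0.0, 0.0, -1.0]]
wrist_force: [0.1, -0.3, -3.1]
gripper_width: 0.666
```

```bash
python3 - <<'E'
from h import *
s=st(); print(s['moment'])
E
```

```text
t 4.875 p [ 0.4707 -0.18    0.0651] F [ 0.1 -0.3 -3.1] g 0.666
[[ 0.033  0.999  0.   ]
 [ 0.999 -0.033 -0.   ]
 [-0.     0.    -1.   ]]
[-0.02960172  0.07797672  0.01020146]
```

Emit:
move_arm([
  [[0,0,0,0,0,0,0.325],[0,0,0,0,0,0,0.325]],
])

```text
time_s: 5.12
tcp_pos: [0.4707, -0.18, 0.065]
ee_rot: [[0.033, 0.999, 0.0], [0.999, -0.033, 0.0], [0.0, 0.0, -1.0]]
wrist_force: [0.1, -0.6, -4.4]
gripper_width: 0.664
```

```bash
python3 - <<'E'
from h import *
s=st(); print(s['moment']); c=save('wrist','w5.png')
cv2.imwrite('pics/z5.png',np.hstack([c['color'][:300,160:560],cv2.resize(r.capture('side')['color'][130:240,320:463],(390,300))]))
E
```

```text
t 5.125 p [ 0.4707 -0.18    0.065 ] F [ 0.1 -0.6 -4.4] g 0.664
[[ 0.033  0.999  0.   ]
 [ 0.999 -0.033  0.   ]
 [ 0.     0.    -1.   ]]
[-0.03748463  0.20442437  0.032114  ]
```

View pics/z5.png

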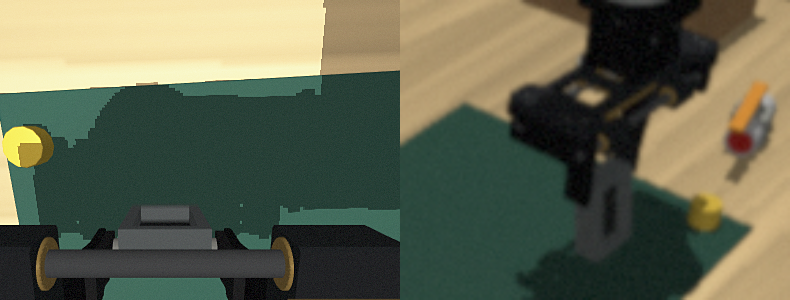

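The cover has swung to hang under the lugs with the hollow towards the robot. Now I'll set the far end down and lay it forward.

Emit:
move_arm([
  [[0,0,0.65,0,0,0,0.322],[0,1.0,0,0,0,0,0.322],[0,1.1,0.1,0,0,0,0.322],[0,1.05,0.3,0,0,0,0.322],[0,1.0,0.45,0,0,0,0.322],[0,0.9,0.65,0,0,0,0.322],[0,0.75,0.75,0,0,0,0.322],[0,0.65,0.9,0,0,0,0.322]],
])

```text
time_s: 6.22
tcp_pos: [0.5354, -0.1822, 0.0262]
ee_rot: [[0.033, 0.999, -0.0], [0.999, -0.033, 0.0], [0.0, -0.0, -1.0]]
wrist_force: [-0.7, 0.5, -1.1]
gripper_width: 0.663
```

```bash
python3 - <<'E'
from h import *
s=st(); print(s['moment']); c=save('wrist','w6.png')
cv2.imwrite('pics/z6.png',np.hstack([c['color'][:300,160:560],cv2.resize(r.capture('side')['color'][130:240,320:463],(390,300))]))
E
```

```text
t 6.225 p [ 0.5354 -0.1822  0.0262] F [-0.7  0.5 -1.1] g 0.663
[[ 0.033  0.999 -0.   ]
 [ 0.999 -0.033  0.   ]
 [ 0.    -0.    -1.   ]]
[ 0.01976887  0.43177921 -0.02165046]
```

View pics/z6.png

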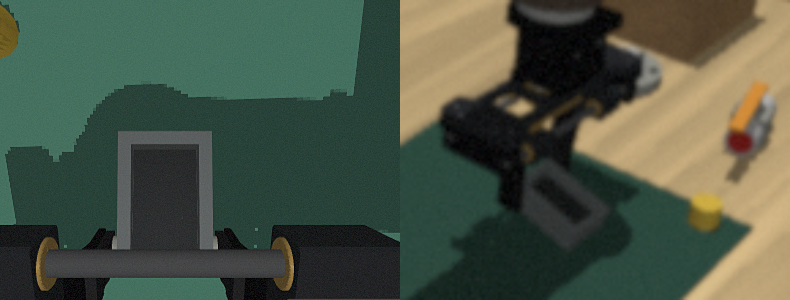

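Emit:
move_arm([
  [[0,0.45,0.95,0,0,0,0.322],[0,0.25,0.95,0,0,0,0.322],[0,0,0.1,0,0,0,0.322],[0,0,0,0,0,0,0.5],[0,0,0,0,0,0,0.7],[0,0,-2.5,0,0,0,0.8],[0,-1.0,-4,0,0,0,1],[0,-2.0,-4,0,0,0,1]],
])

```text
time_s: 7.32
tcp_pos: [0.5124, -0.1814, 0.113]
ee_rot: [[0.033, 0.999, 0.001], [0.999, -0.033, -0.0], [-0.0, 0.001, -1.0]]
wrist_force: [-0.2, -0.1, 0.1]
gripper_width: 0.98
```

```bash
python3 - <<'E'
from h import *
import pickle
s=st(); c=save('wrist','w7.png'); pickle.dump((c,s),open('w7.pkl','wb'))
s=r.capture('side');cv2.imwrite('pics/z7.png',np.hstack([c['color'][:300,160:560],cv2.resize(s['color'][130:240,320:463],(390,300))]))
E
```

```text
t 7.325 p [ 0.5124 -0.1814  0.113 ] F [-0.2 -0.1  0.1] g 0.98
[[ 0.033  0.999  0.001]
 [ 0.999 -0.033 -0.   ]
 [-0.     0.001 -1.   ]]
```

View pics/z7.png

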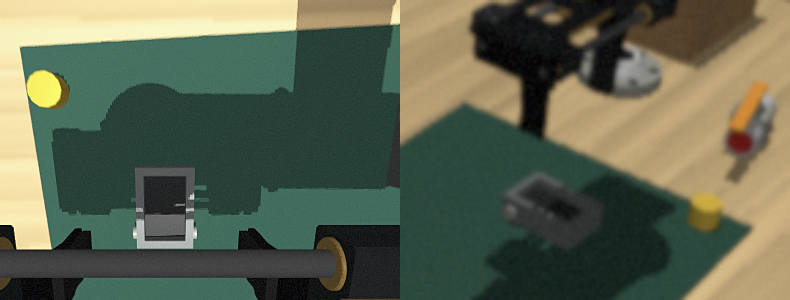

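```bash
python3 - <<'E'
from h import *
c=cv2.imread('pics/w7.png')
cv2.imwrite('pics/z8.png',cv2.resize(c[155:260,280:370],None,fx=5.5,fy=5.5,interpolation=cv2.INTER_CUBIC))
E
```

```text
(no output)
```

View pics/z8.png

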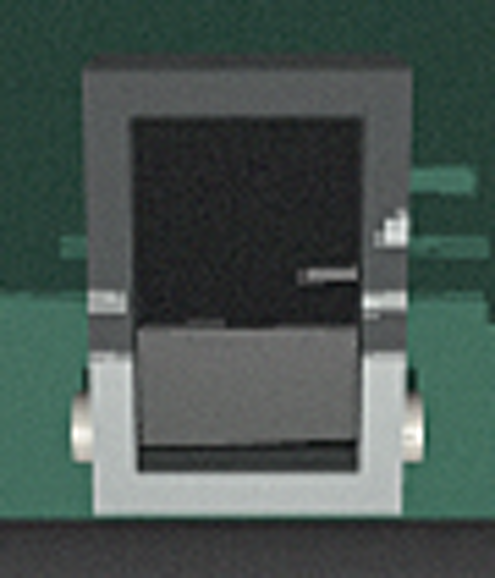

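```bash
python3 - <<'E'
from h import *
import pickle
c,s=pickle.load(open('w7.pkl','rb'))
Q=[won(c,s,x/5.5+280,y/5.5+155,.027) for x,y in[(85,68),(412,68),(402,515),(92,515)]]
print(np.round(Q,4),np.mean(Q,0).round(4))
Q=[won(c,s,x/5.5+280,y/5.5+155,.013) for x,y in[(72,430),(424,430)]]
print(np.round(Q,4))
# tray refine both cams
s=pickle.load(open('side0.pkl','rb'))
for p in [(187,289),(131,331),(237,404),(292,357)]: print('tray',onz(s,*p,.022).round(3))
E
```

```text
[[ 0.4778 -0.2036  0.027 ]
 [ 0.4794 -0.1541  0.027 ]
 [ 0.552  -0.1563  0.027 ]
 [ 0.5504 -0.2065  0.027 ]] [ 0.5149 -0.1801  0.027 ]
[[ 0.5407 -0.2107  0.013 ]
 [ 0.5426 -0.1512  0.013 ]]
tray [0.62  0.284 0.022]
tray [0.611 0.406 0.022]
tray [0.379 0.373 0.022]
tray [0.373 0.26  0.022]
```

Emit:
move_arm([
  [[0.05,0.1,2.5,0,0,0,1],[0.05,0.1,2.5,0,0,0,1],[0,0.05,2.5,0,0,0,0.8],[0,0,2.0,0,0,0,0.6],[0,0,1.0,0,0,0,0.4],[0,0,0,0,0,0,0],[0,0,0,0,0,0,0],[0,0,0,0,0,0,-0.2]],
])

```text
time_s: 8.43
tcp_pos: [0.5151, -0.1806, 0.0076]
ee_rot: [[0.033, 0.999, 0.002], [0.999, -0.033, -0.0], [-0.0, 0.002, -1.0]]
wrist_force: [-0.3, 0.1, -1.5]
gripper_width: 0.576
```

```bash
python3 - <<'E'
from h import *
s=st()
p=s['tcp_pos']; q=p+[0,0,.10]
plan(q,s['ee_rot'],2,f=-.2)
plan([.552,.335,.11],Rt(5.0),11,p0=q,f=-.2)
E
```

```text
t 8.425 p [ 0.5151 -0.1806  0.0076] F [-0.3  0.1 -1.5] g 0.576
[[ 0.033  0.999  0.002]
 [ 0.999 -0.033 -0.   ]
 [-0.     0.002 -1.   ]]
[[-0.0, 0.01, -5.0, 0.0, 0.0, 0.0, -0.2], [-0.0, 0.01, -5.0, 0.0, 0.0, 0.0, -0.2]]
[[4.7, 0.18, -0.02, 0.0, 0.0, -0.6, -0.2], [4.69, 0.23, -0.02, 0.0, 0.0, -0.6, -0.2], [4.69, 0.28, -0.02, 0.0, 0.0, -0.6, -0.2], [4.69, 0.33, -0.02, 0.0, 0.0, -0.6, -0.2], [4.68, 0.38, -0.02, 0.0, 0.0, -0.6, -0.2], [4.68, 0.44, -0.02, 0.0, 0.0, -0.6, -0.2], [4.67, 0.49, -0.02, 0.0, 0.0, -0.6, -0.2], [4.67, 0.54, -0.02, 0.0, 0.0, -0.6, -0.2], [4.66, 0.59, -0.02, 0.0, 0.0, -0.6, -0.2], [4.66, 0.64, -0.02, 0.0, 0.0, -0.6, -0.2], [4.65, 0.69, -0.02, 0.0, 0.0, -0.6, -0.2]]
```

Emit:
move_arm([
  [[0,0,-1,0,0,0,-0.2],[0,0,-2.5,0,0,0,-0.2],[0,0,-2.5,0,0,0,-0.2],[1.2,0.1,-2.0,0,0,-0.2,-0.2],[3.0,0.2,-1.0,0,0,-0.5,-0.2],[4.7,0.3,0,0,0,-0.6,-0.2],[4.7,0.3,0,0,0,-0.7,-0.2],[4.7,0.4,0,0,0,-0.7,-0.2],[4.7,0.5,0,0,0,-0.7,-0.2],[4.7,0.5,0,0,0,-0.7,-0.2],[4.7,0.5,0,0,0,-0.7,-0.2]],
])

```text
time_s: 9.8
tcp_pos: [0.5412, 0.1451, 0.0976]
ee_rot: [[-0.051, 0.999, 0.0], [0.999, 0.051, 0.0], [0.0, 0.0, -1.0]]
wrist_force: [0.9, 0.4, -3.4]
gripper_width: 0.57
```

```bash
python3 - <<'E'
from h import *
s=st()
plan([.552,.335,.06],Rt(5.0),6,f=-.2)
save('scene','s9.png'); c=save('wrist','w9.png')
E
```

```text
t 9.8 p [0.5412 0.1451 0.0976] F [ 0.9  0.4 -3.4] g 0.57
[[-0.051  0.999  0.   ]
 [ 0.999  0.051  0.   ]
 [ 0.     0.    -1.   ]]
[[3.15, 0.34, 0.63, 0.0, -0.0, -0.3, -0.2], [3.15, 0.36, 0.63, 0.0, -0.0, -0.3, -0.2], [3.15, 0.38, 0.63, 0.0, -0.0, -0.3, -0.2], [3.14, 0.4, 0.63, 0.0, -0.0, -0.3, -0.2], [3.14, 0.42, 0.63, 0.0, -0.0, -0.3, -0.2], [3.14, 0.44, 0.63, 0.0, -0.0, -0.3, -0.2]]
```

View pics/s9.png

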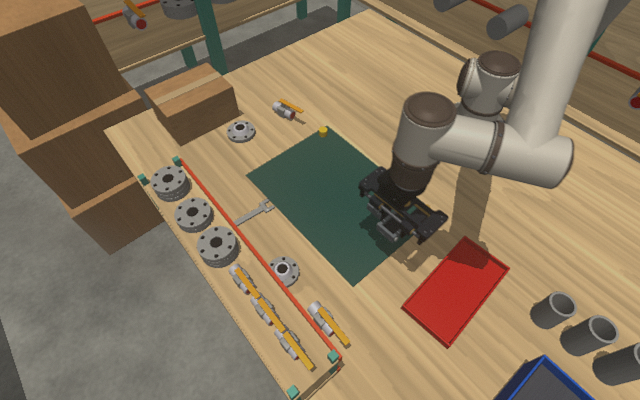

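Emit:
move_arm([
  [[3.15,0.3,0,0,0,-0.3,-0.2],[3.8,0.4,0,0,0,-0.3,-0.2],[3.8,0.4,0,0,0,-0.3,-0.2],[3.8,0.4,0,0,0,-0.3,-0.2],[3.0,0.3,1,0,0,-0.3,-0.2],[1.3,0.2,2.0,0,0,-0.3,-0.2],[0,0,1,0,0,0,-0.2],[0,0,0,0,0,0,-0.2]],
])

```text
time_s: 10.9
tcp_pos: [0.5489, 0.3309, 0.0549]
ee_rot: [[-0.081, 0.997, -0.004], [0.997, 0.081, -0.003], [-0.003, -0.004, -1.0]]
wrist_force: [-0.4, -0.0, -3.7]
gripper_width: 0.57
```

```bash
python3 - <<'E'
from h import *
s=st()
plan([.552,.335,.012],Rt(5.0),4,f=-.2)
c=save('scene','s10.png')['color']; w=save('wrist','w10.png')['color']; 
cv2.imwrite('pics/z10.png',np.vstack([np.hstack([cv2.resize(c[200:360,360:540],(450,400)),cv2.resize(w,None,fx=.54,fy=1)[:,:]])]))
E
```

```text
t 10.9 p [0.5489 0.3309 0.0549] F [-0.4 -0.  -3.7] g 0.57
[[-0.081  0.997 -0.004]
 [ 0.997  0.081 -0.003]
 [-0.003 -0.004 -1.   ]]
[[0.1, 0.09, 1.07, -0.1, 0.0, -0.1, -0.2], [0.1, 0.09, 1.07, -0.1, 0.0, -0.1, -0.2], [0.1, 0.09, 1.07, -0.1, 0.0, -0.1, -0.2], [0.1, 0.09, 1.07, -0.1, 0.0, -0.1, -0.2]]
```

View pics/z10.png

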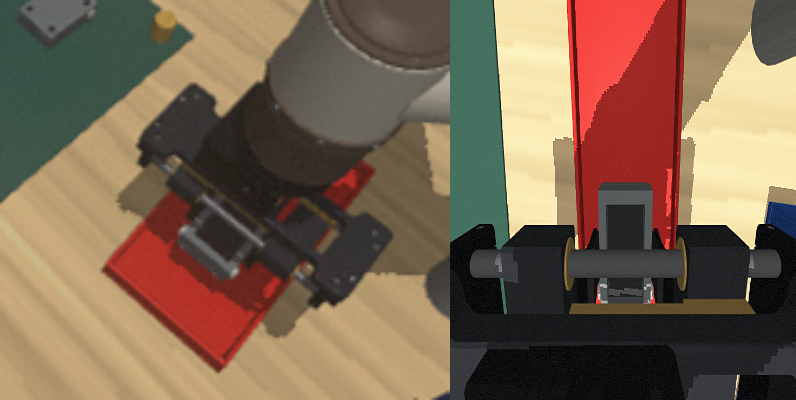

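Emit:
move_arm([
  [[0.1,0.05,1.2,0,0,0,-0.2],[0.1,0.05,1.5,0,0,0,-0.2],[0.1,0,1.2,0,0,0,-0.2],[0.05,0,0.4,0,0,0,-0.2],[0,0,0,0,0,0,-0.2]],
])

```text
time_s: 11.62
tcp_pos: [0.5506, 0.3366, 0.0134]
ee_rot: [[-0.082, 0.997, -0.0], [0.997, 0.082, -0.001], [-0.001, -0.001, -1.0]]
wrist_force: [-0.6, -0.4, -3.5]
gripper_width: 0.572
```

Emit:
move_arm([
  [[0,0,0.33,0,0,0,-0.2],[0,0,0,0,0,0,0.2],[0,0,0,0,0,0,0.4],[0,0,0,0,0,0,0.4],[0,0,-2,0,0,0,0.4],[0,0,-4,0,0,0,0.4],[0,0,-4,0,0,0,1],[0,0,-1,0,0,0,1]],
])

```text
time_s: 12.62
tcp_pos: [0.5522, 0.3378, 0.1245]
ee_rot: [[-0.082, 0.997, 0.005], [0.997, 0.082, 0.004], [0.004, 0.006, -1.0]]
wrist_force: [-0.2, 0.7, 0.1]
gripper_width: 0.843
```

```bash
python3 - <<'E'
from h import *
s=st()
plan([.441,.050,.13],Rt(-1.0),9)
c=save('scene','s11.png')['color']; w=save('wrist','w11.png')['color']; 
cv2.imwrite('pics/z11.png',np.vstack([np.hstack([cv2.resize(c[200:360,360:540],(450,400)),cv2.resize(w,None,fx=.54,fy=1)[:,:]])]))
E
```

```text
t 12.625 p [0.5522 0.3378 0.1245] F [-0.2  0.7  0.1] g 0.843
[[-0.082  0.997  0.005]
 [ 0.997  0.082  0.004]
 [ 0.004  0.006 -1.   ]]
[[-3.08, -1.49, -0.08, 0.0, -0.0, 0.6, 1], [-3.1, -1.46, -0.08, 0.0, -0.0, 0.6, 1], [-3.12, -1.42, -0.08, 0.0, -0.0, 0.6, 1], [-3.13, -1.39, -0.07, 0.0, -0.0, 0.6, 1], [-3.15, -1.36, -0.07, 0.0, -0.0, 0.6, 1], [-3.16, -1.32, -0.07, 0.0, -0.0, 0.6, 1], [-3.18, -1.29, -0.07, 0.0, -0.0, 0.6, 1], [-3.19, -1.25, -0.07, 0.0, -0.0, 0.6, 1], [-3.21, -1.21, -0.06, 0.0, -0.0, 0.6, 1]]
```

View pics/z11.png

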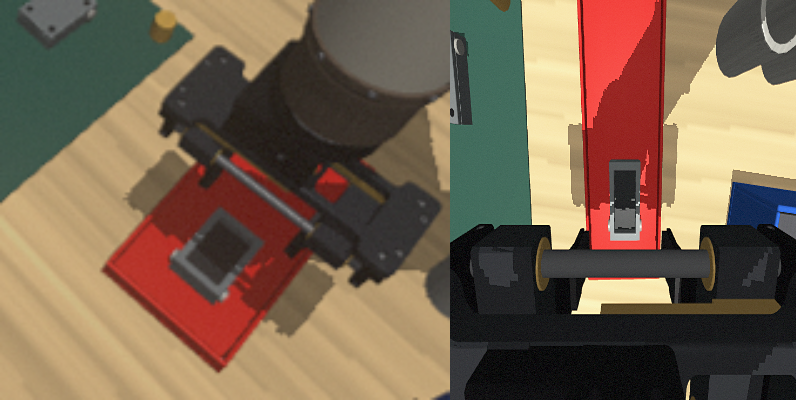

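Cover A lies flat in the tray, hollow up, with a bare floor and no boss. On to B.

Emit:
move_arm([
  [[-2,-1.0,0,0,0,0.4,1],[-3.3,-1.5,0,0,0,0.6,1],[-3.5,-1.6,0,0,0,0.7,1],[-3.5,-1.6,-0.1,0,0,0.7,1],[-3.5,-1.5,-0.1,0,0,0.7,1],[-3.5,-1.4,-0.1,0,0,0.7,1],[-3.5,-1.3,-0.1,0,0,0.7,1],[-3.3,-1.2,-0.1,0,0,0.6,1],[-2.2,-0.9,-0.1,0,0,0.6,1],[0,0,0,0,0,0,1]],
])

```text
time_s: 13.98
tcp_pos: [0.4408, 0.0477, 0.1261]
ee_rot: [[0.02, 1.0, -0.001], [1.0, -0.02, -0.001], [-0.001, -0.001, -1.0]]
wrist_force: [-0.1, -0.2, -0.6]
gripper_width: 1.003
```

```bash
python3 - <<'E'
from h import *
import pickle
s=st(); c=save('wrist','w12.png'); pickle.dump((c,s),open('w12.pkl','wb'))
cv2.imwrite('pics/z12.png',cv2.resize(c['color'][160:270,260:390],None,fx=5,fy=5,interpolation=cv2.INTER_CUBIC))
E
```

```text
t 13.975 p [0.4408 0.0477 0.1261] F [-0.1 -0.2 -0.6] g 1.003
[[ 0.02   1.    -0.001]
 [ 1.    -0.02  -0.001]
 [-0.001 -0.001 -1.   ]]
```

View pics/z12.png

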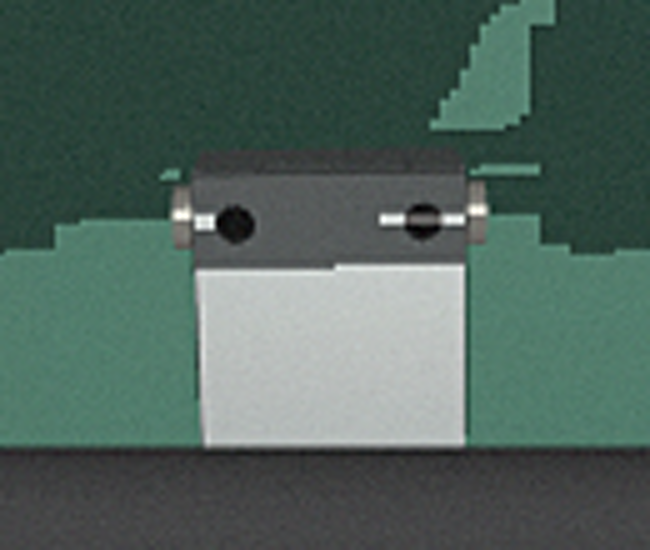

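```bash
python3 - <<'E'
from h import *
import pickle
c,s=pickle.load(open('w12.pkl','rb'))
Q=[won(c,s,x/5+260,y/5+160,.017) for x,y in[(173,217),(487,212)]]
print(np.round(Q,4),np.mean(Q,0).round(4))
Q=[won(c,s,x/5+260,y/5+160,.027) for x,y in[(193,174),(463,173),(466,445),(205,445)]]
print(np.round(Q,4))
E
```

```text
[[0.4431 0.0205 0.017 ]
 [0.4432 0.0794 0.017 ]] [0.4431 0.0499 0.017 ]
[[0.4327 0.0255 0.027 ]
 [0.4334 0.0739 0.027 ]
 [0.4858 0.0747 0.027 ]
 [0.4849 0.0257 0.027 ]]
```

Emit:
move_arm([
  [[0.05,0.05,2.0,0,0,-0.4,1],[0.1,0.05,2.5,0,0,-0.4,1],[0.08,0.07,2.5,0,0,0,1],[0,0,2.5,0,0,0,1],[0,0,1.5,0,0,0,0.7],[0,0,0.7,0,0,0,0.5],[0,0,0,0,0,0,0.3],[0,0,0,0,0,0,0.3],[0,0,0,0,0,0,0.3],[0,0,0,0,0,0,0.3]],
])

```text
time_s: 15.28
tcp_pos: [0.4437, 0.0513, 0.01]
ee_rot: [[0.004, 1.0, 0.001], [1.0, -0.004, 0.0], [0.0, 0.001, -1.0]]
wrist_force: [-1.4, -0.1, 0.3]
gripper_width: 0.661
```

Emit:
move_arm([
  [[0,0,-0.5,0,0,0,0.3],[0,0,-1.5,0,0,0,0.3],[0,0,-2.0,0,0,0,0.3],[0,0,-1.7,0,0,0,0.3],[0,0,0,0,0,0,0.315],[0,0,0,0,0,0,0.32],[0,0,0,0,0,0,0.323],[0,0,0,0,0,0,0.323]],
])

```text
time_s: 16.27
tcp_pos: [0.4432, 0.0511, 0.0661]
ee_rot: [[0.004, 1.0, -0.001], [1.0, -0.004, -0.001], [-0.001, -0.001, -1.0]]
wrist_force: [0.1, -0.4, -3.5]
gripper_width: 0.669
```

```bash
cat > look.py <<'E'
from h import *
import sys
n=sys.argv[1]; x,y=int(sys.argv[2]),int(sys.argv[3])
s=st(); print(s['moment'].round(3)); c=save('wrist','w%s.png'%n)
cv2.imwrite('pics/z%s.png'%n,np.hstack([c['color'][:300,160:560],cv2.resize(r.capture('side')['color'][y:y+120,x:x+156],(390,300))]))
E
python3 look.py 13 250 170
```

```text
t 16.275 p [0.4432 0.0511 0.0661] F [ 0.1 -0.4 -3.5] g 0.669
[[ 0.004  1.    -0.001]
 [ 1.    -0.004 -0.001]
 [-0.001 -0.001 -1.   ]]
[ 0.05   0.183 -0.023]
```

View pics/z13.png

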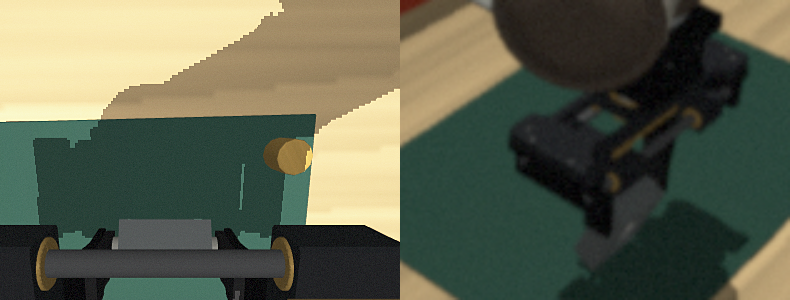

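Emit:
move_arm([
  [[0,0,0,0,0,0,0.325],[0,0,0,0,0,0,0.325]],
])

```text
time_s: 16.62
tcp_pos: [0.4436, 0.0513, 0.0666]
ee_rot: [[0.004, 1.0, 0.0], [1.0, -0.004, 0.0], [0.0, 0.0, -1.0]]
wrist_force: [-0.6, 0.3, -2.8]
gripper_width: 0.663
```

```bash
python3 look.py 14 250 170
```

```text
t 16.625 p [0.4436 0.0513 0.0666] F [-0.6  0.3 -2.8] g 0.663
[[ 0.004  1.     0.   ]
 [ 1.    -0.004  0.   ]
 [ 0.     0.    -1.   ]]
[-0.016 -0.031 -0.062]
```

View pics/z14.png

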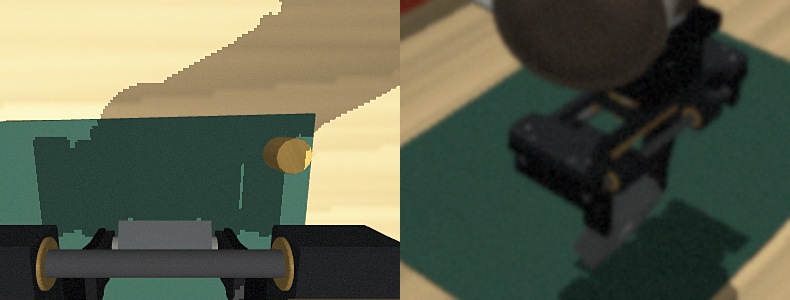

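Emit:
move_arm([
  [[0,0,0,0,0,0,0.328],[0,1.5,0,0,0,0,0.328],[0,0,0,0,0,0,0.325]],
])

```text
time_s: 17.1
tcp_pos: [0.4606, 0.0516, 0.0669]
ee_rot: [[0.004, 1.0, 0.002], [1.0, -0.004, 0.001], [0.001, 0.002, -1.0]]
wrist_force: [0.1, -0.2, -3.4]
gripper_width: 0.661
```

```bash
python3 look.py 15 250 170
```

```text
t 17.1 p [0.4606 0.0516 0.0669] F [ 0.1 -0.2 -3.4] g 0.661
[[ 0.004  1.     0.002]
 [ 1.    -0.004  0.001]
 [ 0.001  0.002 -1.   ]]
[0.023 0.043 0.014]
```

View pics/z15.png

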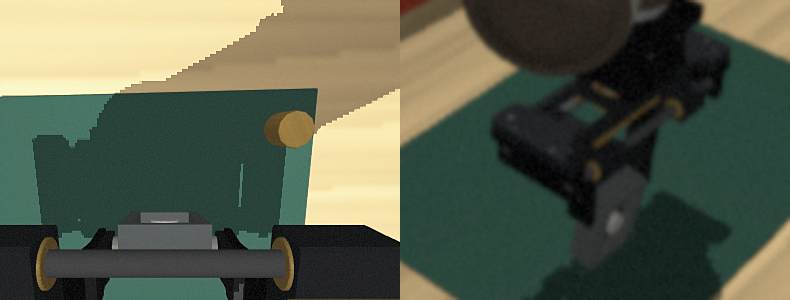

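B hangs with the hollow towards the robot, and the side view shows a bright round boss in it. Laying it forward.

Emit:
move_arm([
  [[0,0,0.8,0,0,0,0.322],[0,1.0,0,0,0,0,0.322],[0,1.1,0.1,0,0,0,0.322],[0,1.05,0.3,0,0,0,0.322],[0,1.0,0.45,0,0,0,0.322],[0,0.9,0.65,0,0,0,0.322],[0,0.75,0.75,0,0,0,0.322],[0,0.65,0.9,0,0,0,0.322]],
])

```text
time_s: 18.2
tcp_pos: [0.5274, 0.0519, 0.0285]
ee_rot: [[0.003, 1.0, 0.008], [1.0, -0.003, 0.002], [0.002, 0.008, -1.0]]
wrist_force: [2.9, 0.3, 1.0]
gripper_width: 0.664
```

```bash
python3 look.py 16 250 170
```

```text
t 18.2 p [0.5274 0.0519 0.0285] F [2.9 0.3 1. ] g 0.664
[[ 0.003  1.     0.008]
 [ 1.    -0.003  0.002]
 [ 0.002  0.008 -1.   ]]
[ 0.014 -0.736  0.039]
```

View pics/z16.png

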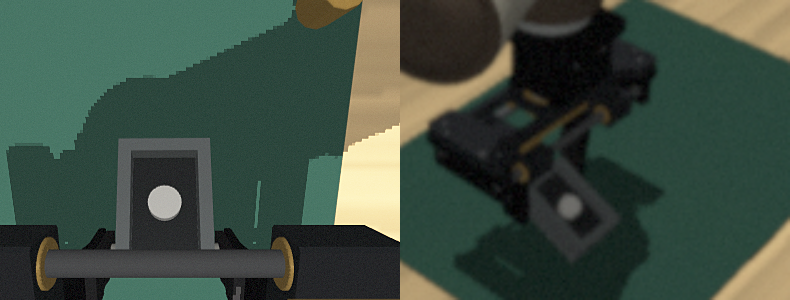

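Emit:
move_arm([
  [[0,0.45,1.0,0,0,0,0.322],[0,0.25,1.0,0,0,0,0.322],[0,0,0.1,0,0,0,0.322],[0,0,0,0,0,0,0.5],[0,0,0,0,0,0,0.7],[0,0,-2.5,0,0,0,0.8],[0,0,-4,0,0,0,1],[-2,-3.0,-5,0,0,0,1],[-4,-3.0,-5,0,0,0,1],[-5,-3.0,-4,0,0,0,1],[-4,-2,0,0,0,0,1],[0,0,0,0,0,0,1]],
])

```text
time_s: 19.8
tcp_pos: [0.4245, -0.0899, 0.2014]
ee_rot: [[0.007, 1.0, 0.001], [1.0, -0.007, 0.001], [0.001, 0.001, -1.0]]
wrist_force: [-0.1, -0.3, -1.3]
gripper_width: 0.996
```

```bash
python3 - <<'E'
from h import *
st()
c=save('scene','s17.png'); w=save('side','d17.png')['color']; 
a=cv2.resize(c['color'][110:350,250:520],(440,391)); cv2.imwrite('pics/z17.png',np.hstack([a,cv2.resize(w[180:400,120:380],(355,391*1))]))
E
```

```text
t 19.8 p [ 0.4245 -0.0899  0.2014] F [-0.1 -0.3 -1.3] g 0.996
[[ 0.007  1.     0.001]
 [ 1.    -0.007  0.001]
 [ 0.001  0.001 -1.   ]]
```

View pics/z17.png

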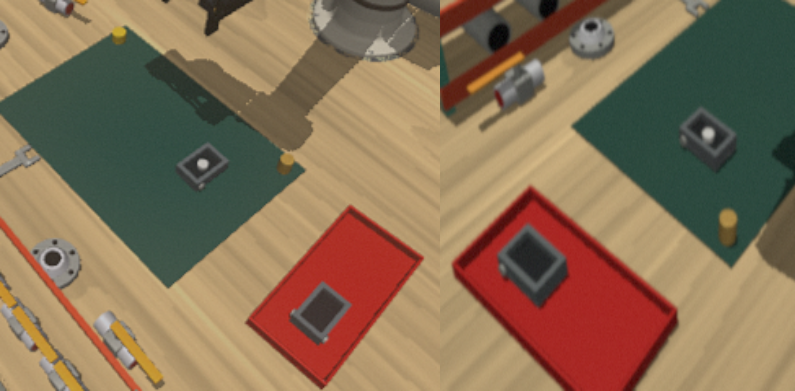

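Both views show B flat on the mat, hollow up with a bright boss. A is flat in the tray, hollow up with a bare floor, and the bystanders look unmoved.

```bash
python3 -c "
from station import r
print(r.finish_job())"
```

```text
the job is handed in; nothing more can be done
None
```

Both covers are turned over and the job is handed in, about 20 s into the 69 s allowed.

- **Cover A:** it has no boss. The hollow floor was bare in the wrist view and in the scene and side views. It lies flat in the red reject tray, hollow side up.
- **Cover B:** it is sound. The bright round boss showed in the wrist, scene and side views. It lies hollow side up on the mat.

I turned each cover by pinching its lugs lightly so it hung, setting the far end down and laying it forward. I then carried A to the tray gripped across its middle.

The last pictures from the scene and side cameras showed both covers flat, the gripper clear of everything and the other fittings apparently where they were. I judged this by eye and did not measure the final poses. The hand-in reported no verdict. None of the checks failed. B hung up part-way through its swing and needed a slightly looser grip and a small nudge.

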